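# Put the honed chisels back in the tool rack

## Robot

A 6-joint arm with a two-finger parallel gripper is mounted at the origin on the work surface. World frame = base frame: x ahead of the robot, y to its left, z up, the work surface at z = 0. Lengths are in m, angles in rad, forces in N, time in s.
With the tool pointing down it reaches from about 0.25 to 0.775 m from the base axis. Payload 4 kg.
Tool frame: the origin (TCP) lies midway between the tips of the shut fingers; the grasp point (between the pads) lies 19 mm behind it (robot.pinch_z is the distance from the TCP to the grasp point, in m); x points along the fingers, y is the direction in which the jaws open and shut, and the axes are right-handed (so a half turn about x gives the same grasp; the last joint's range is limited). The gripper opens to 94 mm and grips with 3 to 60 N. Pads are 16 mm wide; open, the fingers measure 119 mm over their backs; the gripper's body (75 mm by 177 mm) begins 78 mm behind the grasp point.
Start: joints at [-1.346, 0.087, 1.371, -0, 1.684, -0.103], TCP at [0.177, -0.521, 0.206] pointing down, gripper open.
Joint ranges: [-3.1, 3.1], [-0.76, 2.03], [0.27, 2.55], [-1.08, 4.22], [0.17, 2.65], [-2.57, 2.57]. Speed limits (rad/s): [2.79, 2.79, 3.14, 3.14, 3.14, 3.14].

## Interface

Orientations are given as [roll, pitch, yaw] about the fixed x, y, z axes, in that order (R = Rz(yaw) Ry(pitch) Rx(roll)).
In Python, from bench import robot, imaging gives the robot as it stands. The module is installed in compiled form; this text tells all that it offers.
- The arm moves only by the tool drive_tool, never from a script. Its argument "commands" is a list that holds one entry, the list of rows, each a list of 4 numbers: the shift along the tool's x, y, z as a fraction of full scale, then the turn about the tool's x as a fraction of full scale. A call has 1 to 20 rows; each row shifts and turns the commanded pose from where the row before left it, along the tool's axes as they then stand; what a row does not reach is not made up. Full scale, the value 1, is 0.25 m for a shift and 360 degrees for a turn. A row lasts 1/10 s, in which the tool goes at most 50 mm and 8.59 degrees, less where a joint would pass 70% of its speed; a pose out of reach is approached as far as the arm can. A call with a number of a shift or a turn outside -1 to 1 is refused whole. A call with a gripper value outside its range is refused whole. "grip" is the opening, from 0 (shut) to 1 (fully open), set as the call begins (left out, the last holds). The fingers move at their own pace and stop on an object; the grip force is fixed at half the most. Time passes only in rows, so rows that do not move let the fingers close. It gives the time, the measured TCP pose, the force and the opening at its end, in the units of the state.
- robot.get_obs(): the state, without advancing time (a new reading comes with each control period).
- imaging.snapshot(name): name is "scene" or "top" or "wrist"; returns a dict with "pixels" (420x560x3 uint8, red, green, blue), "z_map" (420x560 float32, m along the optical axis (not along the pixel's ray), 0 where there is no reading), "mtx" (3x3 intrinsics, pixels), "extrinsics" (4x4, takes a point from world to camera coordinates). Camera axes: x right, y up, looking along -z (the intrinsics and any distortion apply to the point x, -y, -z); pixel columns grow to the right and rows downward; lengths in m; the calibration is good to about 2 mm. A picture is of the moment at which its call begins.
- robot.close_job(): hands the job in, once; it reports no verdict.
The state is a dict: "time": time; "joint_positions": joint angles; "qvel": joint speeds; "joint_torque": joint torques, N m; "tool_pos": TCP position; "ee_rot": TCP orientation; "wrist_force": force on the tool from outside, world axes, zero at the start; "wrist_torque": the same for the moment, N m; "width": finger opening in m.
Only numpy, scipy, OpenCV 4.12 (cv2) and the standard library are available. Lean on these libraries where they do the work, as an engineer would, in place of code of your own. Each camera call takes 0.05 s, during which the arm holds its last target.

## Task

The four freshly honed chisels lie in a row on the grey honing rest. Put them back in the wooden tool rack, in the same order from left to right, each centred over the painted outline of its own handle colour and lying straight and level in both saddles with the blade pointing away from the robot. Set each one down gently, never let one drop or tip up steeply, and leave the honing stone and the mallet where they are.

Things in the scene. Friction and masses are not known exactly. Their poses are not given: they have to be found in the camera images.
- chisel_red_grip (a point): Loose chisel, red handle with black bands, steel blade 6 mm wide, 0.1-0.25 kg. Point: on its axis, mid-height in the front of the handle, where to grip; x to the cutting edge, z up. Handle 26 wide, 24 high, from 95 mm behind to 23 ahead; 4 mm thick blade to 155 ahead. Lies level in a row on the grey rest's two battens, 75 mm from the next, axis 57 above the bench, free below to 8 above the bench
- chisel_yellow_grip (a point): Loose chisel, yellow handle with black bands, steel blade 12 mm wide, 0.1-0.25 kg. Point: on its axis, mid-height in the front of the handle, where to grip; x to the cutting edge, z up. Handle 26 wide, 24 high, from 95 mm behind to 23 ahead; 4 mm thick blade to 155 ahead. Lies level in a row on the grey rest's two battens, 75 mm from the next, axis 57 above the bench, free below to 8 above the bench
- chisel_green_grip (a point): Loose chisel, green handle with black bands, steel blade 18 mm wide, 0.1-0.25 kg. Point: on its axis, mid-height in the front of the handle, where to grip; x to the cutting edge, z up. Handle 26 wide, 24 high, from 95 mm behind to 23 ahead; 4 mm thick blade to 155 ahead. Lies level in a row on the grey rest's two battens, 75 mm from the next, axis 57 above the bench, free below to 8 above the bench
- chisel_blue_grip (a point): Loose chisel, blue handle with black bands, steel blade 25 mm wide, 0.1-0.25 kg. Point: on its axis, mid-height in the front of the handle, where to grip; x to the cutting edge, z up. Handle 26 wide, 24 high, from 95 mm behind to 23 ahead; 4 mm thick blade to 155 ahead. Lies level in a row on the grey rest's two battens, 75 mm from the next, axis 57 above the bench, free below to 8 above the bench
- place_red: Fixed rack place with red outline; the four, 75 mm apart, stand in the chisels' order. Origin: underside (8 mm above bench) below where the grip point belongs, which seats 49 mm above it; x: where the blade points, z up. Board 15 thick. Handle saddle 57-85 behind, floor at 37; blade saddle 94-120 ahead, floor at 47; notches 48 wide, ears 11 and 9 high; open between the saddles
- place_yellow: Fixed rack place with yellow outline; the four, 75 mm apart, stand in the chisels' order. Origin: underside (8 mm above bench) below where the grip point belongs, which seats 49 mm above it; x: where the blade points, z up. Board 15 thick. Handle saddle 57-85 behind, floor at 37; blade saddle 94-120 ahead, floor at 47; notches 48 wide, ears 11 and 9 high; open between the saddles
- place_green: Fixed rack place with green outline; the four, 75 mm apart, stand in the chisels' order. Origin: underside (8 mm above bench) below where the grip point belongs, which seats 49 mm above it; x: where the blade points, z up. Board 15 thick. Handle saddle 57-85 behind, floor at 37; blade saddle 94-120 ahead, floor at 47; notches 48 wide, ears 11 and 9 high; open between the saddles
- place_blue: Fixed rack place with blue outline; the four, 75 mm apart, stand in the chisels' order. Origin: underside (8 mm above bench) below where the grip point belongs, which seats 49 mm above it; x: where the blade points, z up. Board 15 thick. Handle saddle 57-85 behind, floor at 37; blade saddle 94-120 ahead, floor at 47; notches 48 wide, ears 11 and 9 high; open between the saddles
- honing_stone: Bystander: pale two-layer honing stone in a dark wooden holder, 85 x 235 x 40 mm, loose, on the bench just in front of the honing rest (robot side). Origin at the centre of its underside.
- mallet: Bystander: wooden joiner's mallet lying on the bench just in front of the tool rack (robot side), head 105 x 68 x 80 mm, about 340 mm long along y, loose. Origin on the bench below the middle of its length.

How it is judged:
By the outcome, as a careful person would: the job done as asked, in the order asked, and still so for the second after the job is handed in, with the robot touching nothing.
It also fails if it takes over 88 s, if anything falls off the work surface, if the arm or the gripper's body presses on something with over 40 N, if the wrist force passes 120 N, or if a joint passes its speed limit or range.

## Working session

There is one attempt and no reset: what is moved stays moved. The work goes in short steps, Python scripts to look and compute and a tool call to move; the robot and the scene stay as the last step left them, time stands still between calls to the robot, and variables do not carry over. Pictures are saved under pics/ and viewed, and the job is handed in when it is done.

Besides the shell and the picture viewer there is one more tool, called after "Call:" as name([rows], argument=value, ...), one row to a line, values as JSON. drive_tool: Moves the arm, as the interface text tells. Shift numbers are shares of 0.25 m and turn numbers shares of 360 degrees, none past 1 either way. Its arguments: {"type":"object","properties":{"commands":{"type":"array","items":{"type":"array","items":{"type":"array","items":{"type":"number","minimum":-1,"maximum":1}}}},"grip":{"type":"number"}},"required":["commands"]}

```bash
mkdir -p pics; cat > h.py <<'E'
import numpy as np, cv2
from bench import robot, imaging
def snap(n,f=None):
    s=imaging.snapshot(n)
    if f: cv2.imwrite('pics/'+f,s['pixels'][:,:,::-1])
    return s
def world(s):
    z=s['z_map'];K=s['mtx'];h,w=z.shape
    u,v=np.meshgrid(np.arange(w),np.arange(h))
    X=(u-K[0,2])/K[0,0]*z;Y=(v-K[1,2])/K[1,1]*z
    P=np.stack([X,-Y,-z,np.ones_like(z)],-1)
    W=P@np.linalg.inv(s['extrinsics']).T
    W=W[...,:3];W[z==0]=np.nan
    return W
E
python3 - <<'E'
from h import *
o=robot.get_obs()
for k,v in o.items(): print(k,np.round(v,4))
for n in ['scene','top','wrist']:
    s=snap(n,n+'0.png'); np.savez('/tmp/'+n+'0.npz',**s)
    print(n,s['mtx'].tolist(),np.round(s['extrinsics'],3).tolist(), s.keys())
E
```

```text
time 0.0
joint_positions [-1.3461  0.0879  1.3722 -0.      1.6836 -0.1031]
qvel [ 0.001   0.0004 -0.0001 -0.0004 -0.0001  0.0014]
joint_torque [-2.10000e-03 -3.40192e+01 -3.02425e+01  7.16000e-02  3.31000e-02
 -2.00000e-04]
tool_pos [ 0.1769 -0.5202  0.2043]
ee_rot [-1.6662  1.5686  1.8031]
wrist_force [ 0.1166  0.6542 -0.8454]
wrist_torque [ 0.0083 -0.0022 -0.0267]
width 0.094
scene [[380.87815472221024, 0.0, 279.9505626963382], [0.0, 380.87815472221024, 206.22743639553437], [0.0, 0.0, 1.0]] [[0.763, 0.646, -0.018, -0.351], [-0.459, 0.563, 0.687, 0.158], [0.454, -0.516, 0.726, -1.082], [0.0, 0.0, 0.0, 1.0]] dict_keys(['pixels', 'z_map', 'mtx', 'extrinsics'])
top [[421.2304619122449, 0.0, 269.10751481517], [0.0, 421.2304619122449, 214.6629316786129], [0.0, 0.0, 1.0]] [[-0.071, -0.997, 0.0, 0.028], [0.973, -0.069, 0.221, -0.444], [-0.22, 0.016, 0.975, -0.804], [0.0, 0.0, 0.0, 1.0]] dict_keys(['pixels', 'z_map', 'mtx', 'extrinsics'])
wrist [[313.713486017647, 0.0, 271.9150942176593], [0.0, 313.713486017647, 208.6139979939901], [0.0, 0.0, 1.0]] [[0.321, -0.947, -0.002, -0.549], [0.91, 0.309, -0.278, 0.028], [0.264, 0.087, 0.961, -0.394], [0.0, 0.0, 0.0, 1.0]] dict_keys(['pixels', 'z_map', 'mtx', 'extrinsics'])
```

View pics/top0.png

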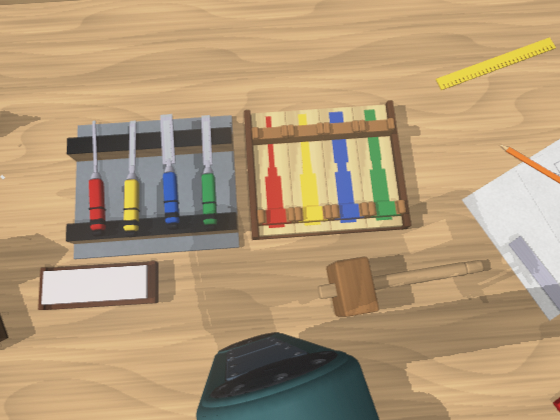

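View pics/scene0.png

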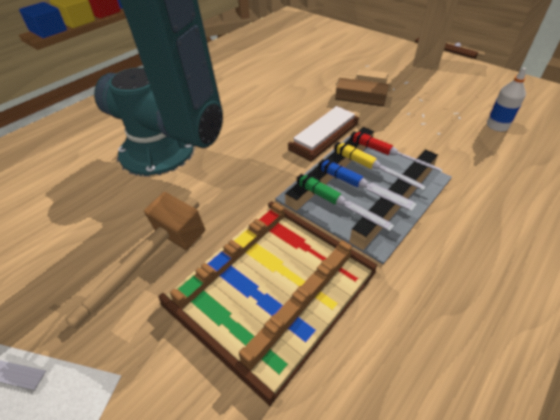

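View pics/wrist0.png

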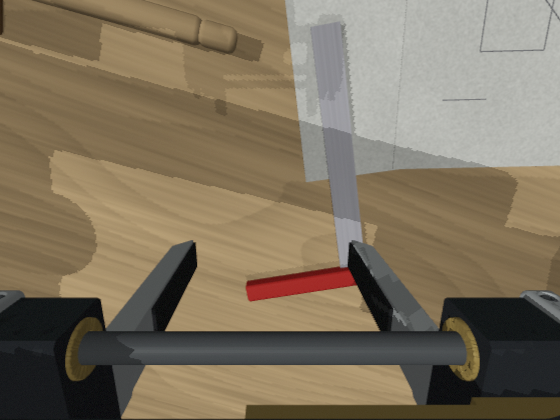

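The top view shows the chisels on the rest at columns 96, 131, 170 and 208 (red, yellow, blue, green). The rack outlines are in the same order at columns 270, 310, 345 and 378. Next I'll measure both.

```bash
cat > m.py <<'E'
from h import *
def masks(px):
    hsv=cv2.cvtColor(px,cv2.COLOR_RGB2HSV).astype(int);H,S,V=[hsv[...,i] for i in range(3)]
    b=(S>140)&(V>50)
    return dict(red=b&((H<6)|(H>174)),yellow=b&(S>170)&(H>22)&(H<34)&(V>120),green=b&(H>50)&(H<85),blue=b&(H>100)&(H<125))
def line(p):
    c=p.mean(0);u,s,v=np.linalg.svd(p-c,full_matrices=False);d=v[0]*np.sign(v[0][0]);return c,d
E
python3 - <<'E'
from m import *
s=dict(np.load('/tmp/top0.npz'));W=world(s);M=masks(s['pixels'])
u,v=np.meshgrid(np.arange(560),np.arange(420))
print('bench z', np.nanmedian(W[340:400,20:100,2]))
for c,m in M.items():
    for nm,r in [('chisel',(u>75)&(u<235)&(v>160)&(v<240)),('rack',(u>250)&(u<400)&(v>100)&(v<235))]:
        mm=m&r; P=W[mm]
        if nm=='chisel': P=P[P[:,2]>.045]
        else: P=P[(P[:,2]>.01)&(P[:,2]<.034)]
        ce,d=line(P[:,:2]); t=(P[:,:2]-ce)@d; n=(P[:,:2]-ce)@[-d[1],d[0]]
        print(c,nm,len(P),'c',ce.round(4),'yaw',np.degrees(np.arctan2(d[1],d[0])).round(2),'ends',(ce+d*t.min()).round(4),(ce+d*t.max()).round(4),'n',n.min().round(4),n.max().round(4),'z',np.percentile(P[:,2],[5,50,95]).round(4),'len',np.ptp(t).round(4))
# blade points
for c,col in zip(['red','yellow','blue','green'],[94,132,168,206]):
    m=(u>col-9)&(u<col+9)&(v>112)&(v<172)&(W[...,2]>.05)
    P=W[m]; print(c,'bladepts',len(P),P[:,:2].mean(0).round(4),P[:,0].max().round(4),np.median(P[:,2]).round(4))
E
```

```text
bench z -0.000784373535327676
red chisel 536 c [0.4925 0.3409] yaw 2.54 ends [0.4374 0.3384] [0.5404 0.343 ] n -0.0117 0.0141 z [0.064  0.0675 0.07  ] len 0.103
red rack 741 c [ 0.5205 -0.0165] yaw 0.0 ends [ 0.4235 -0.0165] [ 0.6728 -0.0165] n -0.0158 0.0156 z [0.0202 0.0226 0.0252] len 0.2493m.py:7: RuntimeWarning: Mean of empty slice.
  c=p.mean(0);u,s,v=np.linalg.svd(p-c,full_matrices=False);d=v[0]*np.sign(v[0][0]);return c,d
  ret = um.true_divide(
Traceback (most recent call last):
  File "m.py", line 7, in line
    c=p.mean(0);u,s,v=np.linalg.svd(p-c,full_matrices=False);d=v[0]*np.sign(v[0][0]);return c,d
                                                               ~^^^
IndexError: index 0 is out of bounds for axis 0 with size 0
```

```bash
python3 - <<'E'
import cv2
i=cv2.imread('pics/top0.png')[95:265,55:420];cv2.imwrite('pics/top0z.png',cv2.resize(i,None,fx=2.19,fy=2.19,interpolation=cv2.INTER_CUBIC))
E
```

```text
(no output)
```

View pics/top0z.png

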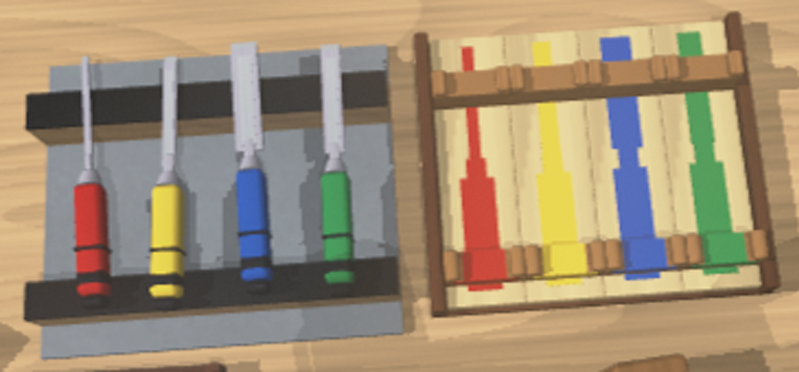

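```bash
python3 - <<'E'
from m import *
s=dict(np.load('/tmp/top0.npz'));W=world(s)
hsv=cv2.cvtColor(s['pixels'],cv2.COLOR_RGB2HSV)
for p in [(131,190),(308,175),(345,180),(377,180),(208,180),(320,180),(313,212)]: print(p,hsv[p[1],p[0]],s['pixels'][p[1],p[0]],W[p[1],p[0]].round(4))
E
cat > meas.py <<'E'
from m import *
def run(s,verbose=1):
    W=world(s);hsv=cv2.cvtColor(s['pixels'],cv2.COLOR_RGB2HSV).astype(int);H,S,V=[hsv[...,i] for i in range(3)]
    return W,H,S,V
E
```

```text
(131, 190) [ 26 167 231] [231 211  80] [0.5109 0.2701 0.0681]
(308, 175) [ 26 165 234] [234 215  83] [ 0.5316 -0.0929  0.0226]
(345, 180) [113 138 189] [ 87 111 189] [ 0.5143 -0.1702  0.0245]
(377, 180) [ 63 119 157] [ 84 157  92] [ 0.5102 -0.2389  0.0219]
(208, 180) [ 67 135 153] [ 72 153  92] [0.5205 0.1149 0.0693]
(320, 180) [ 23  83 228] [228 211 154] [ 0.5189 -0.1175  0.0219]
(313, 212) [ 26 165 235] [235 216  83] [ 0.4455 -0.0935  0.0422]
```

```bash
cat > m.py <<'E'
from h import *
def masks(px):
    hsv=cv2.cvtColor(px,cv2.COLOR_RGB2HSV).astype(int);H,S,V=[hsv[...,i] for i in range(3)]
    return dict(red=(S>140)&(V>60)&((H<6)|(H>174)),yellow=(S>130)&(H>22)&(H<34)&(V>120),blue=(S>100)&(V>60)&(H>100)&(H<125),green=(S>85)&(V>60)&(H>50)&(H<85))
def line(p):
    c=p.mean(0);u,s,v=np.linalg.svd(p-c,full_matrices=False);d=v[0]*np.sign(v[0][0]);return c,d
E
cat > a.py <<'E'
from m import *
s=dict(np.load('/tmp/top0.npz'));W=world(s);M=masks(s['pixels'])
u,v=np.meshgrid(np.arange(560),np.arange(420))
for nm,r in [('chisel',(u>75)&(u<235)&(v>160)&(v<240)),('rack',(u>250)&(u<400)&(v>100)&(v<235))]:
  for c,m in M.items():
        mm=m&r; P=W[mm]
        if nm=='chisel': P=P[P[:,2]>.045]
        else: P=P[(P[:,2]>.015)&(P[:,2]<.03)]
        ce,d=line(P[:,:2]); t=(P[:,:2]-ce)@d; n=(P[:,:2]-ce)@[-d[1],d[0]]
        print(c,nm,len(P),'c',ce.round(4),'yaw',np.degrees(np.arctan2(d[1],d[0])).round(2),'ends',(ce+d*t.min()).round(4),(ce+d*t.max()).round(4),'n',n.min().round(4),n.max().round(4),'z',np.percentile(P[:,2],[5,50,95]).round(4),'len',np.ptp(t).round(4))
for c,col in zip(['red','yellow','blue','green'],[94,132,168,206]):
    m=(u>col-9)&(u<col+9)&(v>112)&(v<172)&(W[...,2]>.053)
    P=W[m]; q=P[P[:,0]>.57];print(c,'bladepts',len(P),q[:,:2].mean(0).round(4),P[:,0].max().round(4),np.median(P[:,2]).round(4))
E
python3 a.py
```

```text
red chisel 536 c [0.4925 0.3409] yaw 2.54 ends [0.4374 0.3384] [0.5404 0.343 ] n -0.0117 0.0141 z [0.064  0.0675 0.07  ] len 0.103
yellow chisel 534 c [0.4843 0.2718] yaw -0.93 ends [0.4306 0.2727] [0.5336 0.271 ] n -0.012 0.0209 z [0.0642 0.0675 0.0703] len 0.103
blue chisel 559 c [0.4945 0.1921] yaw 2.38 ends [0.4402 0.1898] [0.5447 0.1942] n -0.0124 0.0181 z [0.0633 0.0673 0.0704] len 0.1046
green chisel 517 c [0.4874 0.1159] yaw -0.05 ends [0.4325 0.116 ] [0.5353 0.1159] n -0.0124 0.0154 z [0.0636 0.0676 0.0701] len 0.1028
red rack 741 c [ 0.5205 -0.0165] yaw 0.0 ends [ 0.4235 -0.0165] [ 0.6728 -0.0165] n -0.0158 0.0156 z [0.0202 0.0226 0.0252] len 0.2493
yellow rack 902 c [ 0.532  -0.0916] yaw 0.08 ends [ 0.4231 -0.0918] [ 0.674  -0.0914] n -0.0167 0.0166 z [0.0199 0.0226 0.025 ] len 0.2509
blue rack 1008 c [ 0.5443 -0.1664] yaw 0.15 ends [ 0.4242 -0.1667] [ 0.6735 -0.1661] n -0.0155 0.0164 z [0.0199 0.0224 0.0248] len 0.2493
green rack 955 c [ 0.538  -0.2416] yaw 0.08 ends [ 0.4239 -0.2417] [ 0.6744 -0.2414] n -0.0164 0.0172 z [0.0197 0.0223 0.0249] len 0.2505
red bladepts 357 [0.6208 0.3508] 0.6746 0.056
yellow bladepts 461 [0.6186 0.2714] 0.6671 0.0573
blue bladepts 733 [0.6228 0.197 ] 0.678 0.0582
green bladepts 591 [0.6196 0.1163] 0.671 0.058
```

```bash
cat > b.py <<'E'
from m import *
import sys
from scipy.spatial.transform import Rotation as R
s=dict(np.load('/tmp/top0.npz'));W=world(s);px=s['pixels']
E=s['extrinsics'];print('cam',(-E[:3,:3].T@E[:3,3]).round(3))
u,v=np.meshgrid(np.arange(560),np.arange(420))
V=px.max(-1)
g=dict(red=(.517,.342),yellow=(.511,.271),blue=(.522,.194),green=(.514,.116))
for c,(gx,gy) in g.items():
    near=(abs(W[...,1]-gy)<.03)&(W[...,2]>.047)
    bl=near&(W[...,0]>.565)&(V>110)&(W[...,2]>.05)
    hd=near&(W[...,0]<.545)&(W[...,2]>.060)
    pb=W[bl][:,:2]; 
    def mid(P,lo,hi,st=.006):
        o=[]
        for x in np.arange(lo,hi,st):
            q=P[(P[:,0]>=x)&(P[:,0]<x+st)]
            if len(q)>3: o.append([q[:,0].mean(),(q[:,1].min()+q[:,1].max())/2])
        return np.array(o)
    B=mid(pb,.57,.665); Hh=mid(W[hd][:,:2],.44,.535)
    A=np.r_[B,Hh];k=np.polyfit(A[:,0],A[:,1],1);kb=np.polyfit(B[:,0],B[:,1],1);kh=np.polyfit(Hh[:,0],Hh[:,1],1)
    full=W[near&(V>90)][:,:2]
    print(c,'yaw all/blade/handle',np.degrees(np.arctan([k[0],kb[0],kh[0]])).round(2),'y at grip',np.polyval(k,gx).round(4),np.polyval(kh,gx).round(4),'tip',pb[:,0].max().round(4),'rear',W[near&(W[...,2]>.055)][:,0].min().round(4),'res',(A[:,1]-np.polyval(k,A[:,0])).std().round(4))
o=robot.get_obs();Rm=R.from_euler('xyz',o['ee_rot']).as_matrix();print(Rm.round(4))
# frame heights of rack
m=(abs(W[...,0]-.52)<.01)
for y in np.arange(.06,-.32,-.006):
    q=W[m&(abs(W[...,1]-y)<.003)]
    print(round(y,3),np.nanmax(q[:,2]).round(3) if len(q) else None,end='; ')
E
python3 b.py
```

```text
cam [0.257 0.01  0.882]
red yaw all/blade/handle [3.64 2.56 3.33] y at grip 0.3429 0.3426 tip 0.6746 rear 0.425 res 0.0012
yellow yaw all/blade/handle [-0.22 -0.31 -0.95] y at grip 0.2715 0.2712 tip 0.6671 rear 0.4191 res 0.0007
blue yaw all/blade/handle [2.44 1.94 1.91] y at grip 0.1937 0.1933 tip 0.678 rear 0.4277 res 0.0007
green yaw all/blade/handle [ 0.42 -0.06  0.17] y at grip 0.1156 0.1154 tip 0.671 rear 0.1922 res 0.0006
[[-4.000e-04  3.220e-01 -9.467e-01]
 [ 1.700e-03 -9.467e-01 -3.220e-01]
 [-1.000e+00 -1.700e-03 -2.000e-04]]
0.06 0.001; 0.054 0.002; 0.048 0.002; 0.042 0.003; 0.036 0.033; 0.03 0.036; 0.024 0.035; 0.018 0.024; 0.012 0.024; 0.006 0.025; 0.0 0.025; -0.006 0.027; -0.012 0.026; -0.018 0.025; -0.024 0.025; -0.03 0.026; -0.036 0.026; -0.042 0.024; -0.048 0.024; -0.054 0.025; -0.06 0.023; -0.066 0.024; -0.072 0.023; -0.078 0.026; -0.084 0.024; -0.09 0.025; -0.096 0.026; -0.102 0.026; -0.108 0.024; -0.114 0.024; -0.12 0.025; -0.126 0.024; -0.132 0.025; -0.138 0.026; -0.144 0.025; -0.15 0.026; -0.156 0.025; -0.162 0.025; -0.168 0.025; -0.174 0.025; -0.18 0.025; -0.186 0.025; -0.192 0.026; -0.198 0.025; -0.204 0.026; -0.21 0.025; -0.216 0.025; -0.222 0.026; -0.228 0.025; -0.234 0.025; -0.24 0.026; -0.246 0.025; -0.252 0.025; -0.258 0.026; -0.264 0.025; -0.27 0.023; -0.276 0.024; -0.282 0.035; -0.288 0.035; -0.294 0.034; -0.3 None; -0.306 0.001; -0.312 0.002; -0.318 0.003;
```

```bash
cat > plan.py <<'E'
from h import *
import sys
from scipy.spatial.transform import Rotation as R
def plan(x,y,z,psi,maxs=.05):
    o=robot.get_obs();Rm=R.from_euler('xyz',o['ee_rot']).as_matrix();p=np.array(o['tool_pos'])
    cur=np.degrees(np.arctan2(Rm[0,1],-Rm[1,1]))
    turn=cur-psi
    R2=Rm@R.from_euler('x',turn,degrees=True).as_matrix()
    d=R2.T@(np.array([x,y,z])-p)
    print('t',round(o['time'],2),'pos',p.round(4),'psi',cur.round(2),'axis tilt',Rm[:,0].round(4),'w',round(o['width'],4),'F',np.round(o['wrist_force'],1),'q',np.round(o['joint_positions'],2))
    print('turn frac',round(turn/360,5),'rows',round(abs(turn)/8.59,2),'| shift frac',(d/.25).round(4),'rows@max',round(np.linalg.norm(d)/maxs,2))
if __name__=='__main__': plan(*map(float,sys.argv[1:]))
E
python3 plan.py .519 .343 .13 3
```

```text
t 0.15 pos [ 0.177  -0.5203  0.2046] psi 18.78 axis tilt [-4.0e-04  1.7e-03 -1.0e+00] w 0.0943 F [0.7 0.6 0.3] q [-1.35  0.09  1.37  0.    1.68 -0.1 ]
turn frac 0.04384 rows 1.84 | shift frac [ 0.3035 -3.3764 -1.547 ] rows@max 18.63
```

Call:
drive_tool([
  [[0,0,0,0.0219],[0,0,0,0.0219],[0,-0.178,-0.0815,0],[0,-0.178,-0.0815,0],[0,-0.178,-0.0815,0],[0,-0.178,-0.0815,0],[0,-0.178,-0.0815,0],[0,-0.178,-0.0815,0],[0,-0.178,-0.0815,0],[0,-0.178,-0.0815,0],[0,-0.178,-0.0815,0],[0,-0.178,-0.0815,0],[0,-0.178,-0.0815,0],[0,-0.178,-0.0815,0],[0,-0.178,-0.0815,0],[0,-0.178,-0.0815,0],[0,-0.178,-0.0815,0],[0,-0.178,-0.0815,0],[0,-0.178,-0.0815,0],[0,-0.178,-0.0815,0]],
], grip=0.55)

```text
time: 2.15
tool_pos: [0.5014, 0.3005, 0.2049]
ee_rot: [0.872, 1.57, -2.216]
wrist_force: [0.8, -0.9, 0.8]
width: 0.0515
```

```bash
python3 plan.py .519 .343 .13 3
```

```text
t 2.15 pos [0.5014 0.3005 0.2049] psi 3.04 axis tilt [-4.e-04 -6.e-04 -1.e+00] w 0.0515 F [ 0.8 -0.9  0.8] q [ 0.44  0.16  1.29 -0.    1.69  1.96]
turn frac 0.00011 rows 0.0 | shift frac [ 0.2996 -0.1663 -0.0794] rows@max 1.76
```

Call:
drive_tool([
  [[0.1,-0.085,-0.04,0],[0.1,-0.085,-0.04,0],[0.1,0,0,0],[0,0,0,0],[0,0,0,0]],
])

```text
time: 2.65
tool_pos: [0.5186, 0.3416, 0.13]
ee_rot: [0.554, 1.569, -2.535]
wrist_force: [-0.2, 0.2, 0.1]
width: 0.0513
```

```bash
python3 plan.py .519 .343 .038 3; python3 - <<'E'
from h import *
s=snap('wrist','w1.png');np.savez('/tmp/w1.npz',**s)
s=snap('top','t1.png')
E
```

```text
t 2.65 pos [0.5186 0.3416 0.13  ] psi 3.01 axis tilt [-0.0015 -0.001  -1.    ] w 0.0513 F [-0.2  0.2  0.1] q [ 0.49  0.27  1.31 -0.    1.56  2.01]
turn frac 2e-05 rows 0.0 | shift frac [ 0.368  -0.0059 -0.0026] rows@max 1.84
```

View pics/w1.png

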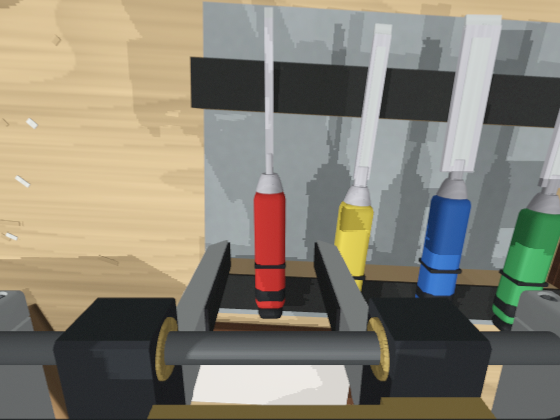

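The wrist view shows the red handle centred between the fingers (column 270, fingers at 215 and 325) and parallel to them. I'll cross-check the positions from this view.

```bash
cat > c.py <<'E'
from m import *
s=dict(np.load('/tmp/w1.npz'));W=world(s);px=s['pixels'];V=px.max(-1).astype(int);sat=V-px.min(-1)
M=masks(px)
g=dict(red=(.519,.342),yellow=(.512,.271),blue=(.522,.194),green=(.514,.116))
def mid(P,lo,hi,st=.006):
    o=[]
    for x in np.arange(lo,hi,st):
        q=P[(P[:,0]>=x)&(P[:,0]<x+st)]
        if len(q)>3: o.append([q[:,0].mean(),(q[:,1].min()+q[:,1].max())/2])
    return np.array(o)
for c,(gx,gy) in g.items():
    near=(abs(W[...,1]-gy)<.03)
    bl=near&(W[...,0]>.57)&(V>110)&(sat<30)&(W[...,2]>.052)&(W[...,2]<.066)
    hd=near&M[c]&(W[...,2]>.06)&(W[...,2]<.075)
    B=mid(W[bl],.575,.665);H=mid(W[hd],.44,.535)
    if len(B)<4 or len(H)<4: print(c,len(B),len(H)); continue
    A=np.r_[B,H];f=lambda a:np.polyfit(a[:,0],a[:,1],1);k,kb,kh=f(A),f(B),f(H)
    print(c,np.degrees(np.arctan([k[0],kb[0],kh[0]])).round(2),'y',np.polyval(k,gx).round(4),'tip',W[bl][:,0].max().round(4),'front',W[hd][:,0].max().round(4),'z',np.median(W[bl][:,2]).round(4),np.median(W[hd][:,2]).round(4))
E
python3 c.py
```

```text
red [3.13 3.13 2.99] y 0.3437 tip 0.6747 front 0.5429 z 0.0605 0.07
yellow [ 0.51 -0.96  8.8 ] y 0.2697 tip 0.669 front 0.536 z 0.0606 0.07
blue [1.34 2.27 1.89] y 0.1948 tip 0.6786 front 0.5461 z 0.0606 0.0698
green [ 0.55  7.54 -5.49] y 0.1206 tip 0.6175 front 0.5376 z 0.0602 0.0694
```

Call:
drive_tool([
  [[0,-0.007,-0.004,0],[0.1,0,0,0],[0.1,0,0,0],[0.1,0,0,0],[0.068,0,0,0],[0,0,0,0]],
])

```text
time: 3.35
tool_pos: [0.5185, 0.3427, 0.0365]
ee_rot: [0.455, 1.567, -2.635]
wrist_force: [0.4, -0.1, -0.2]
width: 0.0519
```

Call:
drive_tool([
  [[0,0,0,0],[0,0,0,0],[0,0,0,0],[0,0,0,0],[0,0,0,0],[0,0,0,0]],
], grip=0)

```text
time: 3.95
tool_pos: [0.5208, 0.344, 0.0401]
ee_rot: [-2.842, 1.568, 0.352]
wrist_force: [0.2, -1.1, 6.0]
width: 0.0259
```

```bash
python3 plan.py .519 .343 .038 3
```

```text
t 3.95 pos [0.5208 0.344  0.0401] psi 3.01 axis tilt [ 2.5e-03  9.0e-04 -1.0e+00] w 0.0259 F [ 0.2 -1.1  6. ] q [ 0.49  0.33  1.41 -0.    1.39  2.01]
turn frac 4e-05 rows 0.0 | shift frac [0.0083 0.0038 0.0074] rows@max 0.06
```

Call:
drive_tool([
  [[-0.008,0,0,0],[-0.02,0,0,0],[-0.04,0,0,0],[-0.08,0,0,0],[-0.1,0,0,0],[-0.1,0,0,0],[-0.06,0,0,0],[0,0,0,0],[0,0,0,0]],
])

```text
time: 4.85
tool_pos: [0.5196, 0.3436, 0.1399]
ee_rot: [0.577, 1.57, -2.512]
wrist_force: [-0.0, -0.5, -1.4]
width: 0.0253
```

```bash
python3 plan.py .519 -.0165 .142 0.1; python3 - <<'E'
from h import *
s=snap('scene','s2.png')
s=snap('wrist','w2.png');np.savez('/tmp/w2.npz',**s)
a=np.hstack([cv2.imread('pics/s2.png'),cv2.imread('pics/w2.png')]);cv2.imwrite('pics/sw2.png',cv2.resize(a,(800,300)))
E
```

```text
t 4.85 pos [0.5196 0.3436 0.1399] psi 3.01 axis tilt [-5.e-04 -4.e-04 -1.e+00] w 0.0253 F [-0.  -0.5 -1.4] q [ 0.49  0.27  1.29 -0.    1.58  2.01]
turn frac 0.00809 rows 0.34 | shift frac [-0.0077  1.4405  0.005 ] rows@max 7.2
```

View pics/sw2.png

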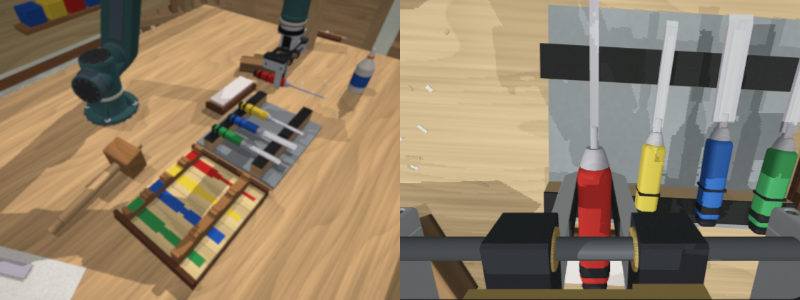

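```bash
cat > pitch.py <<'E'
from m import *
import sys
def chk(fn,c):
    s=dict(np.load(fn));W=world(s);px=s['pixels'];V=px.max(-1).astype(int);sat=V-px.min(-1)
    o=robot.get_obs();p=o['tool_pos']
    near=(abs(W[...,1]-p[1])<.03)
    hd=near&masks(px)[c]&(W[...,2]>p[2]-.0);bl=near&(W[...,0]>p[0]+.055)&(W[...,2]>p[2]-.02)&(W[...,2]<p[2]+.06)&(sat<40)
    P=W[bl];P=P[P[:,0]<p[0]+.17]; k=np.polyfit(P[:,0],P[:,2],1); ky=np.polyfit(P[:,0],P[:,1],1)
    print('blade n',len(P),'pitch up deg',np.degrees(np.arctan(k[0])).round(2),'yaw',np.degrees(np.arctan(ky[0])).round(2),'blade z at grip rel tcp',(np.polyval(k,p[0])-p[2]).round(4),'tip dx',(P[:,0].max()-p[0]).round(4),'y at grip - tcp',(np.polyval(ky,p[0])-p[1]).round(4))
    if hd.sum()>20:
        Q=W[hd]; print('handle front dx',(np.percentile(Q[:,0],99.5)-p[0]).round(4),'top z rel',(np.median(Q[:,2])-p[2]).round(4))
chk(sys.argv[1],sys.argv[2])
E
python3 pitch.py /tmp/w2.npz red
```

```text
blade n 2175 pitch up deg -0.3 yaw 3.15 blade z at grip rel tcp 0.0209 tip dx 0.133 y at grip - tcp 0.0001
handle front dx 0.0214 top z rel 0.0304
```

Red is held level (pitch −0.3°) and on the TCP. Next I carry it to the red place.

Call:
drive_tool([
  [[0,0,0,0.0081],[0,0.1,0,0],[0,0.18,0,0],[0,0.18,0,0],[0,0.18,0,0],[0,0.18,0,0],[0,0.18,0,0],[0,0.18,0,0],[0,0.16,0,0],[0,0.1,0.004,0],[0,0,0,0],[0,0,0,0]],
])

```text
time: 6.15
tool_pos: [0.5187, -0.0162, 0.1391]
ee_rot: [-0.445, 1.568, 2.698]
wrist_force: [0.7, 0.4, -1.9]
width: 0.026
```

```bash
python3 plan.py .519 -.0165 .042 0.1; python3 - <<'E'
from h import *
s=snap('wrist','w3.png');np.savez('/tmp/w3.npz',**s)
E
python3 pitch.py /tmp/w3.npz red
cat > rack.py <<'E'
from m import *
import sys
s=dict(np.load(sys.argv[1]));W=world(s);M=masks(s['pixels'])
for c,m in M.items():
    P=W[m];P=P[(P[:,2]>.015)&(P[:,2]<.032)&(P[:,1]<.02)]
    if len(P)<50: continue
    ce,d=line(P[:,:2])
    for n,q in [('blade',P[P[:,0]>.56]),('handle',P[P[:,0]<.53])]:
        if len(q)>30:
            k=[ (lambda r:(r[:,1].min()+r[:,1].max())/2)(q[(q[:,0]>x)&(q[:,0]<x+.008)]) for x in np.arange(q[:,0].min(),q[:,0].max()-.008,.008) if ((q[:,0]>x)&(q[:,0]<x+.008)).sum()>4]
            print(c,n,len(q),'mid y',np.median(k).round(4),'x',q[:,0].min().round(4),q[:,0].max().round(4),'z',np.median(q[:,2]).round(4))
E
python3 rack.py /tmp/w3.npz
```

```text
t 6.15 pos [ 0.5187 -0.0162  0.1391] psi 0.03 axis tilt [-0.0024  0.0011 -1.    ] w 0.026 F [ 0.7  0.4 -1.9] q [-0.14  0.04  1.55  0.    1.55  1.43]
turn frac -0.00021 rows 0.01 | shift frac [ 0.3886  0.0017 -0.0019] rows@max 1.94
blade n 2165 pitch up deg -0.24 yaw 0.21 blade z at grip rel tcp 0.0202 tip dx 0.1327 y at grip - tcp -0.0008
handle front dx 0.021 top z rel 0.0298
red blade 147 mid y -0.0225 x 0.5605 0.6743 z 0.0253
red handle 307 mid y -0.0176 x 0.5033 0.53 z 0.025
yellow blade 1982 mid y -0.0927 x 0.5603 0.6744 z 0.0251
yellow handle 2278 mid y -0.0927 x 0.457 0.53 z 0.0251
blue blade 3472 mid y -0.1678 x 0.5602 0.6746 z 0.0251
blue handle 2290 mid y -0.1678 x 0.457 0.53 z 0.025
green blade 2700 mid y -0.2426 x 0.5602 0.6747 z 0.0251
green handle 2305 mid y -0.2427 x 0.4574 0.53 z 0.025
```

View pics/w3.png

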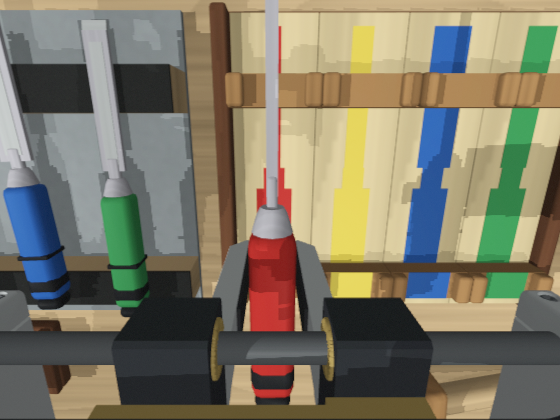

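Call:
drive_tool([
  [[0,0.003,-0.009,0],[0.08,0,0,0],[0.1,0,0,0],[0.1,0,0,0],[0.06,0,0,0],[0.02,0,0,0],[0.01,0,0,0],[0,0,0,0]],
])

```text
time: 7.0
tool_pos: [0.5223, -0.0165, 0.0485]
ee_rot: [2.966, 1.57, -0.173]
wrist_force: [0.0, 0.0, -1.5]
width: 0.0257
```

```bash
python3 plan.py .521 -.017 .039 0.1; python3 - <<'E'
from h import *
s=snap('wrist','w4.png');np.savez('/tmp/w4.npz',**s)
E
python3 pitch.py /tmp/w4.npz red; python3 plan.py .521 -.017 .039 0.1
```

```text
t 7.0 pos [ 0.5223 -0.0165  0.0485] psi 0.15 axis tilt [ 1.e-03 -2.e-04 -1.e+00] w 0.0257 F [ 0.   0.  -1.5] q [-0.14  0.11  1.66 -0.    1.37  1.43]
turn frac 0.00014 rows 0.01 | shift frac [0.0382 0.0018 0.0052] rows@max 0.19
blade n 2177 pitch up deg -0.15 yaw 0.24 blade z at grip rel tcp 0.02 tip dx 0.1324 y at grip - tcp 0.0003
handle front dx 0.0208 top z rel 0.0295
t 7.05 pos [ 0.5225 -0.0167  0.049 ] psi 0.14 axis tilt [ 1.8e-03 -3.0e-04 -1.0e+00] w 0.0255 F [ 1.3  0.7 -1.3] q [-0.14  0.11  1.66 -0.    1.37  1.43]
turn frac 0.0001 rows 0.0 | shift frac [0.0399 0.001  0.0062] rows@max 0.2
```

View pics/w4.png

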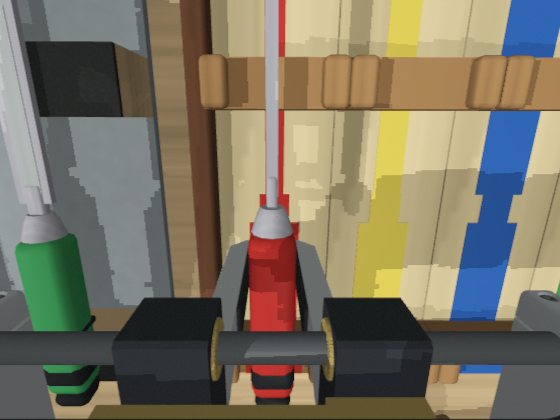

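Call:
drive_tool([
  [[0,0.005,0.004,0],[0.012,0,0,0],[0.01,0,0,0],[0.008,0,0,0],[0.004,0,0,0],[0,0,0,0],[0,0,0,0]],
])

```text
time: 7.75
tool_pos: [0.5208, -0.0184, 0.0401]
ee_rot: [2.458, 1.57, -0.682]
wrist_force: [-2.7, 0.2, 4.0]
width: 0.0256
```

```bash
python3 plan.py .521 -.018 .0385 0.1
```

```text
t 7.75 pos [ 0.5208 -0.0184  0.0401] psi 0.09 axis tilt [ 3.e-04 -3.e-04 -1.e+00] w 0.0256 F [-2.7  0.2  4. ] q [-0.14  0.12  1.67 -0.    1.35  1.43]
turn frac -2e-05 rows 0.0 | shift frac [ 0.0063 -0.0015 -0.0008] rows@max 0.03
```

Call:
drive_tool([
  [[0,0,0,0],[0,0,0,0],[0,0,0,0],[0,0,0,0],[-0.03,0,0,0],[-0.08,0,0,0],[-0.12,0,0,0],[-0.12,0,0,0],[-0.04,0,0,0],[0,0,0,0]],
], grip=0.5)

```text
time: 8.75
tool_pos: [0.5221, -0.0185, 0.1392]
ee_rot: [2.982, 1.566, -0.158]
wrist_force: [-0.2, 0.1, 0.3]
width: 0.0469
```

```bash
python3 - <<'E'
from h import *
s=snap('wrist','w5.png');np.savez('/tmp/w5.npz',**s)
E
python3 pitch.py /tmp/w5.npz red; python3 plan.py .513 .2712 .135 -0.5
```

```text
t 8.8 pos [ 0.5209 -0.0183  0.1371] psi 0.1 axis tilt [ 9.e-04 -2.e-04 -1.e+00] w 0.047 F [-1.   0.3 -0.4] q [-0.14  0.05  1.55 -0.    1.54  1.43]
turn frac 0.00166 rows 0.07 | shift frac [ 0.0083 -1.1577  0.0417] rows@max 5.79Traceback (most recent call last):
  File "pitch.py", line 12, in <module>
    chk(sys.argv[1],sys.argv[2])
    ~~~^^^^^^^^^^^^^^^^^^^^^^^^^
  File "pitch.py", line 8, in chk
    P=W[bl];P=P[P[:,0]<p[0]+.17]; k=np.polyfit(P[:,0],P[:,2],1); ky=np.polyfit(P[:,0],P[:,1],1)
                                    ~~~~~~~~~~^^^^^^^^^^^^^^^^^
    raise TypeError("expected non-empty vector for x")
TypeError: expected non-empty vector for x
```

View pics/w5.png

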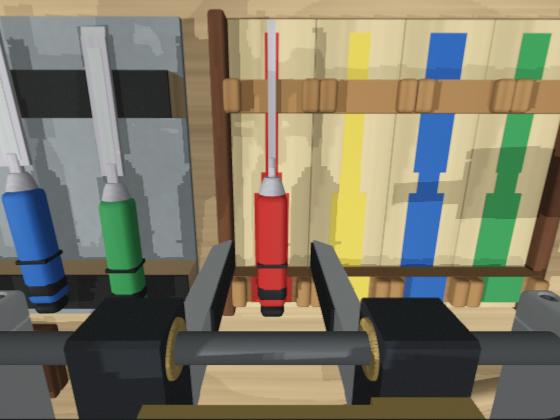

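Red sits centred in its notches, with the outline showing evenly on both sides (column 271). A numeric check, then yellow.

```bash
cat > placed.py <<'E'
from m import *
import sys
from c2 import mid
def chk(s,c,gx,gy):
    W=world(s);px=s['pixels'];V=px.max(-1).astype(int);sat=V-px.min(-1)
    near=(abs(W[...,1]-gy)<.03)
    bl=near&(W[...,0]>gx+.055)&(V>110)&(sat<45)&(W[...,2]>.05)&(W[...,2]<.066)
    hd=near&masks(px)[c]&(W[...,2]>.06)&(W[...,2]<.076)
    B=mid(W[bl],gx+.055,gx+.15);H=mid(W[hd],gx-.07,gx+.02)
    if len(B)<3 or len(H)<3: print(c,'few',len(B),len(H));return
    A=np.r_[B,H];f=lambda a:np.polyfit(a[:,0],a[:,1],1);k,kb,kh=f(A),f(B),f(H)
    P=W[bl];kz=np.polyfit(P[:,0],P[:,2],1);Q=W[hd]
    print(c,'yaw',np.degrees(np.arctan([k[0],kb[0],kh[0]])).round(2),'y',np.polyval(k,gx).round(4),'grip x tip/front',(P[:,0].max()-.155).round(4),(np.percentile(Q[:,0],99.7)-.023).round(4),'z',np.median(P[:,2]).round(4),np.median(Q[:,2]).round(4),'pitch',np.degrees(kz[0]).round(2))
if __name__=='__main__':
    s=dict(np.load(sys.argv[1]))
    for a in sys.argv[2:]:
        c,x,y=a.split(',');chk(s,c,float(x),float(y))
E
cat > c2.py <<'E'
import numpy as np
def mid(P,lo,hi,st=.006):
    o=[]
    for x in np.arange(lo,hi,st):
        q=P[(P[:,0]>=x)&(P[:,0]<x+st)]
        if len(q)>3: o.append([q[:,0].mean(),(q[:,1].min()+q[:,1].max())/2])
    return np.array(o)
E
python3 placed.py /tmp/w5.npz red,.5195,-.018 ; python3 rack.py /tmp/w5.npz
```

```text
red yaw [0.14 0.11 0.17] y -0.0181 grip x tip/front 0.5201 0.5187 z 0.0604 0.07 pitch -0.3
red blade 357 mid y -0.0181 x 0.5601 0.6732 z 0.0251
red handle 178 mid y -0.0177 x 0.4568 0.5298 z 0.025
yellow blade 1923 mid y -0.0926 x 0.56 0.6737 z 0.0251
yellow handle 2068 mid y -0.0927 x 0.4571 0.53 z 0.025
blue blade 3323 mid y -0.1675 x 0.56 0.6738 z 0.0251
blue handle 2249 mid y -0.1675 x 0.4568 0.53 z 0.025
green blade 2587 mid y -0.2424 x 0.56 0.6738 z 0.0251
green handle 2288 mid y -0.2425 x 0.4148 0.53 z 0.025
```

Call:
drive_tool([
  [[0,0,0,0.0017],[0,-0.1,0.004,0],[0,-0.18,0.008,0],[0,-0.19,0.007,0],[0,-0.19,0.007,0],[0,-0.19,0.007,0],[0,-0.18,0.006,0],[0,-0.128,0.003,0],[0,0,0,0],[0,0,0,0]],
])

```text
time: 9.8
tool_pos: [0.5117, 0.2712, 0.1347]
ee_rot: [0.582, 1.567, -2.567]
wrist_force: [0.5, -0.5, 0.6]
width: 0.047
```

```bash
python3 - <<'E'
from h import *
s=snap('wrist','w6.png');np.savez('/tmp/w6.npz',**s)
E
python3 placed.py /tmp/w6.npz yellow,.513,.271 blue,.523,.194; python3 plan.py .513 .2712 .0385 -0.5
```

```text
yellow yaw [-0.9  -0.97 -1.23] y 0.2721 grip x tip/front 0.5143 0.5126 z 0.0607 0.0701 pitch -0.45
blue yaw [1.7  2.19 1.89] y 0.1943 grip x tip/front 0.5187 0.5223 z 0.0607 0.0699 pitch -0.2
t 9.85 pos [0.5121 0.2705 0.1352] psi -0.52 axis tilt [-0.0028 -0.002  -1.    ] w 0.0471 F [ 0.6 -0.6 -0.3] q [ 0.39  0.18  1.41 -0.    1.56  1.97]
turn frac -6e-05 rows 0.0 | shift frac [ 0.3868 -0.0036 -0.0047] rows@max 1.93
```

View pics/w6.png

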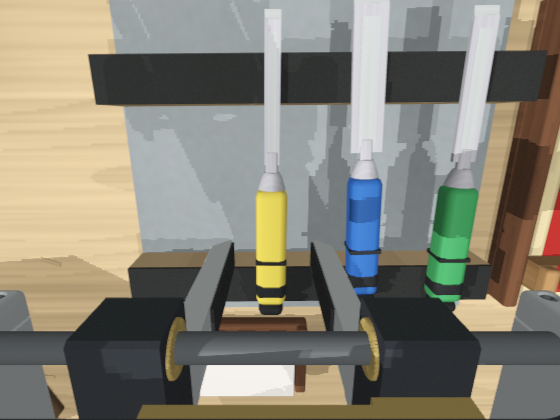

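Call:
drive_tool([
  [[0,0,0,0.0013],[0,-0.005,-0.005,0],[0.08,0,0,0],[0.12,0,0,0],[0.12,0,0,0],[0.05,0,0,0],[0.014,0,0,0],[0,0,0,0]],
])

```text
time: 10.65
tool_pos: [0.5146, 0.2723, 0.0414]
ee_rot: [-2.973, 1.57, 0.151]
wrist_force: [-0.6, 0.3, -0.2]
width: 0.0467
```

Call:
drive_tool([
  [[0,0,0,0],[0,0,0,0],[0,0,0,0],[0,0,0,0],[0,0,0,0],[-0.008,0,0,0],[-0.02,0,0,0],[-0.04,0,0,0],[-0.08,0,0,0],[-0.1,0,0,0],[-0.1,0,0,0],[-0.06,0,0,0],[0,0,0,0],[0,0,0,0]],
], grip=0)

```text
time: 12.05
tool_pos: [0.5138, 0.2725, 0.1424]
ee_rot: [0.428, 1.57, -2.731]
wrist_force: [0.5, -1.1, -2.4]
width: 0.0257
```

```bash
python3 - <<'E'
from h import *
s=snap('wrist','w7.png');np.savez('/tmp/w7.npz',**s)
E
python3 pitch.py /tmp/w7.npz yellow; python3 plan.py .5195 -.0928 .14 0.1
```

```text
blade n 4270 pitch up deg -0.12 yaw -1.01 blade z at grip rel tcp 0.0194 tip dx 0.134 y at grip - tcp 0.0003
handle front dx 0.0212 top z rel 0.0287
t 12.1 pos [0.5133 0.2723 0.1415] psi -0.98 axis tilt [-0.0024 -0.001  -1.    ] w 0.026 F [ 0.2 -0.  -1.3] q [ 0.39  0.18  1.4  -0.    1.57  1.98]
turn frac -0.003 rows 0.13 | shift frac [ 0.0073  1.4603 -0.0222] rows@max 7.3
```

View pics/w7.png

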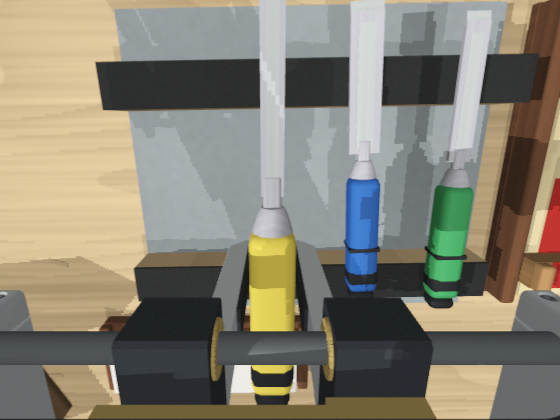

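Yellow is held level and straight. Next I carry it to the yellow place.

Call:
drive_tool([
  [[0,0,0,-0.003],[0,0.1,-0.003,0],[0,0.18,-0.003,0],[0,0.18,-0.003,0],[0,0.18,-0.003,0],[0,0.18,-0.003,0],[0,0.18,-0.003,0],[0,0.18,-0.003,0],[0,0.18,-0.003,0],[0,0.1,-0.003,0],[0,0,0,0],[0,0,0,0],[0.08,0,0,0],[0.1,0,0,0],[0.1,0,0,0],[0.06,0,0,0],[0.02,0,0,0],[0,0,0,0],[0,0,0,0]],
])

```text
time: 14.0
tool_pos: [0.5222, -0.0919, 0.0539]
ee_rot: [2.927, 1.569, -0.212]
wrist_force: [-0.2, 0.2, -1.2]
width: 0.0262
```

```bash
python3 - <<'E'
from h import *
s=snap('wrist','w8.png');np.savez('/tmp/w8.npz',**s)
E
python3 pitch.py /tmp/w8.npz yellow; python3 plan.py .5208 -.0928 .0385 0.1
```

```text
blade n 4212 pitch up deg 0.09 yaw 0.24 blade z at grip rel tcp 0.0178 tip dx 0.1331 y at grip - tcp 0.0002
handle front dx 0.0203 top z rel 0.0273
t 14.05 pos [ 0.5224 -0.0922  0.0543] psi 0.15 axis tilt [ 2.3e-03 -6.0e-04 -1.0e+00] w 0.0261 F [ 0.3 -0.  -1.6] q [-0.28  0.12  1.64  0.    1.38  1.29]
turn frac 0.00014 rows 0.01 | shift frac [0.0632 0.0025 0.0067] rows@max 0.32
```

View pics/w8.png

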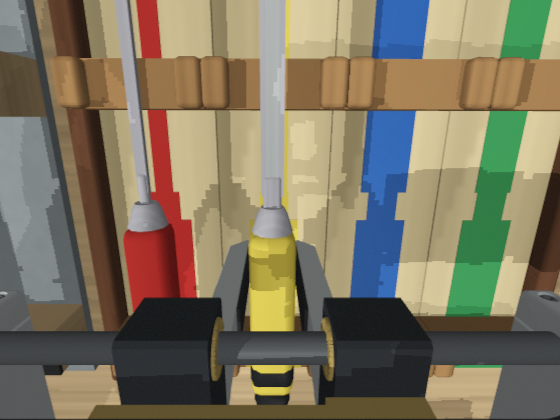

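Call:
drive_tool([
  [[0,0.003,0.005,0],[0.016,0,0,0],[0.014,0,0,0],[0.01,0,0,0],[0.006,0,0,0],[0,0,0,0],[0,0,0,0]],
])

```text
time: 14.75
tool_pos: [0.5201, -0.0933, 0.0422]
ee_rot: [1.475, 1.571, -1.665]
wrist_force: [-3.2, 0.9, 4.9]
width: 0.0256
```

```bash
python3 plan.py .5208 -.0928 .0385 0.1
```

```text
t 14.75 pos [ 0.5201 -0.0933  0.0422] psi 0.09 axis tilt [-0.e+00 -2.e-04 -1.e+00] w 0.0256 F [-3.2  0.9  4.9] q [-0.28  0.13  1.65 -0.    1.36  1.28]
turn frac -2e-05 rows 0.0 | shift frac [ 0.015  -0.002  -0.0027] rows@max 0.08
```

Force went from −1.6 to +4.9 N, so it's seated. Release and retreat.

Call:
drive_tool([
  [[0,0,0,0],[0,0,0,0],[0,0,0,0],[0,0,0,0],[-0.03,0,0,0],[-0.08,0,0,0],[-0.12,0,0,0],[-0.12,0,0,0],[-0.04,0,0,0],[0,0,0,0]],
], grip=0.5)

```text
time: 15.75
tool_pos: [0.5215, -0.0936, 0.1412]
ee_rot: [2.842, 1.566, -0.298]
wrist_force: [0.8, 0.3, 0.6]
width: 0.0472
```

```bash
python3 - <<'E'
from h import *
s=snap('wrist','w9.png');np.savez('/tmp/w9.npz',**s)
E
python3 placed.py /tmp/w9.npz red,.5195,-.018 yellow,.5195,-.093; python3 rack.py /tmp/w9.npz;  python3 plan.py .523 .1943 .135 2.1
```

```text
red yaw [-0.39  0.04 -4.55] y -0.0176 grip x tip/front 0.5196 0.5189 z 0.0604 0.0701 pitch -0.29
yellow yaw [-0.24 -0.   -0.85] y -0.0927 grip x tip/front 0.519 0.5176 z 0.0607 0.07 pitch -0.48
red blade 1199 mid y -0.018 x 0.56 0.6733 z 0.0252
red handle 510 mid y -0.0295 x 0.4708 0.53 z 0.0251
yellow blade 259 mid y -0.0928 x 0.5601 0.6733 z 0.025
yellow handle 222 mid y -0.0924 x 0.4575 0.53 z 0.025
blue blade 3298 mid y -0.1678 x 0.56 0.6737 z 0.0251
blue handle 2042 mid y -0.1678 x 0.4575 0.53 z 0.025
green blade 2579 mid y -0.2424 x 0.56 0.6737 z 0.0251
green handle 2230 mid y -0.2424 x 0.4578 0.53 z 0.025
t 15.8 pos [ 0.5204 -0.0933  0.1392] psi 0.09 axis tilt [ 1.e-03 -4.e-04 -1.e+00] w 0.0469 F [ 0.4 -0.1 -0.9] q [-0.28  0.06  1.53 -0.    1.55  1.28]
turn frac -0.00557 rows 0.23 | shift frac [ 0.0162 -1.1492 -0.0525] rows@max 5.75
```

View pics/w9.png

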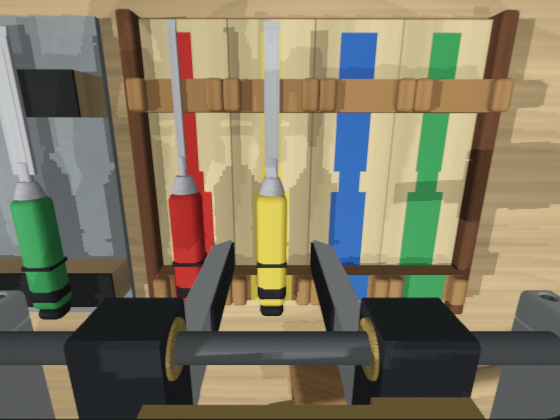

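Yellow (column 271) is centred over its outline and red (column 187) hasn't moved. Next is blue.

Call:
drive_tool([
  [[0,0,0,-0.0056],[0,-0.1,-0.005,0],[0,-0.18,-0.008,0],[0,-0.19,-0.009,0],[0,-0.19,-0.009,0],[0,-0.19,-0.009,0],[0,-0.18,-0.008,0],[0,-0.119,-0.005,0],[0,0,0,0],[0,0,0,0]],
])

```text
time: 16.8
tool_pos: [0.5217, 0.1942, 0.1367]
ee_rot: [0.42, 1.567, -2.683]
wrist_force: [0.1, -0.0, 0.0]
width: 0.0469
```

```bash
python3 - <<'E'
from h import *
s=snap('wrist','w10.png');np.savez('/tmp/w10.npz',**s)
E
python3 placed.py /tmp/w10.npz blue,.523,.194 green,.515,.116; python3 plan.py .523 .1943 .040 2.1
```

```text
blue yaw [2.02 2.21 1.89] y 0.1937 grip x tip/front 0.5239 0.5222 z 0.0607 0.07 pitch -0.47
green yaw [0.22 0.5  3.32] y 0.115 grip x tip/front 0.515 0.5141 z 0.0606 0.07 pitch -0.46
t 16.85 pos [0.522  0.1935 0.1371] psi 2.11 axis tilt [-0.003  -0.0017 -1.    ] w 0.0467 F [-0.1 -0.5  0.2] q [ 0.25  0.13  1.46 -0.    1.56  1.79]
turn frac 3e-05 rows 0.0 | shift frac [ 0.3885 -0.0037 -0.0053] rows@max 1.94
```

View pics/w10.png

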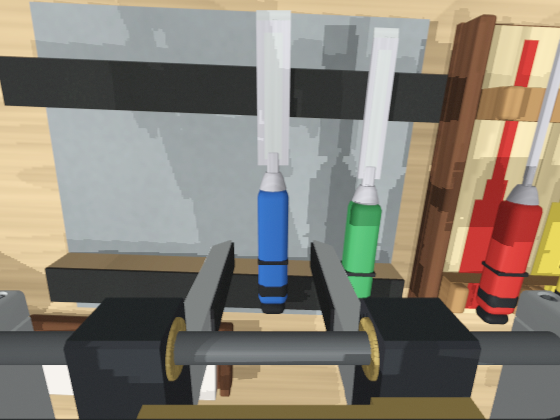

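Call:
drive_tool([
  [[0,-0.001,-0.005,0],[0.08,0,0,0],[0.12,0,0,0],[0.12,0,0,0],[0.052,0,0,0],[0.018,0,0,0],[0,0,0,0]],
])

```text
time: 17.55
tool_pos: [0.5244, 0.1941, 0.0416]
ee_rot: [1.696, 1.571, -1.41]
wrist_force: [-0.4, -0.1, 0.3]
width: 0.0471
```

Call:
drive_tool([
  [[0,0,0,0],[0,0,0,0],[0,0,0,0],[0,0,0,0],[0,0,0,0],[-0.008,0,0,0],[-0.02,0,0,0],[-0.04,0,0,0],[-0.08,0,0,0],[-0.1,0,0,0],[-0.1,0,0,0],[-0.06,0,0,0],[0,0,0,0],[0,0,0,0]],
], grip=0)

```text
time: 18.95
tool_pos: [0.5238, 0.1946, 0.1429]
ee_rot: [0.271, 1.57, -2.834]
wrist_force: [0.1, -0.2, -2.1]
width: 0.0256
```

```bash
python3 - <<'E'
from h import *
s=snap('wrist','w11.png');np.savez('/tmp/w11.npz',**s)
E
python3 pitch.py /tmp/w11.npz blue; python3 plan.py .5208 -.168 .14 0.1
```

```text
blade n 8832 pitch up deg -0.2 yaw 1.69 blade z at grip rel tcp 0.0188 tip dx 0.1345 y at grip - tcp 0.0006
handle front dx 0.0288 top z rel 0.0282
t 19.0 pos [0.5233 0.1945 0.1419] psi 2.12 axis tilt [-2.5e-03 -7.0e-04 -1.0e+00] w 0.0262 F [ 0.9 -0.4 -0.8] q [ 0.25  0.13  1.45 -0.    1.56  1.79]
turn frac 0.0056 rows 0.23 | shift frac [0.0088 1.4498 0.0124] rows@max 7.25
```

View pics/w11.png

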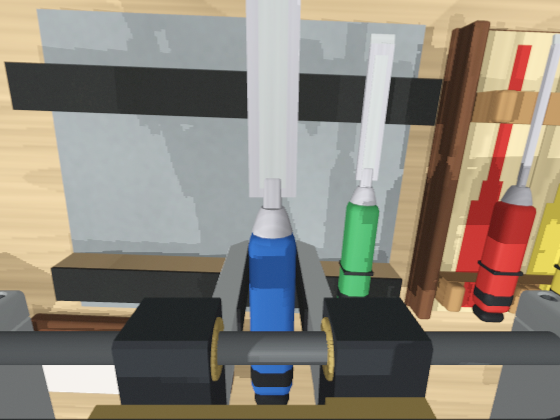

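Blue is held straight. Its handle front is at row 236, as for yellow. Next I carry it over.

Call:
drive_tool([
  [[0,0,0,0.0056],[0,0.1,0.001,0],[0,0.18,0.002,0],[0,0.18,0.002,0],[0,0.18,0.002,0],[0,0.18,0.002,0],[0,0.18,0.002,0],[0,0.18,0.001,0],[0,0.17,0.001,0],[0,0.1,0,0],[0,0,0,0],[0,0,0,0],[0.08,0,0,0],[0.1,0,0,0],[0.1,0,0,0],[0.06,0,0,0],[0.02,0,0,0],[0,0,0,0],[0,0,0,0]],
])

```text
time: 20.9
tool_pos: [0.5224, -0.1679, 0.0547]
ee_rot: [2.729, 1.569, -0.411]
wrist_force: [0.6, -0.1, -1.2]
width: 0.0258
```

```bash
python3 - <<'E'
from h import *
s=snap('wrist','w12.png');np.savez('/tmp/w12.npz',**s)
E
python3 pitch.py /tmp/w12.npz blue; python3 plan.py .5206 -.168 .0405 0.1
```

```text
blade n 8827 pitch up deg -0.06 yaw -0.2 blade z at grip rel tcp 0.0175 tip dx 0.1335 y at grip - tcp 0.0006
handle front dx 0.0278 top z rel 0.0269
t 20.95 pos [ 0.5226 -0.1681  0.0551] psi 0.12 axis tilt [ 0.0027 -0.0012 -1.    ] w 0.0256 F [ 0.3 -0.2 -1.2] q [-0.41  0.16  1.59 -0.    1.38  1.15]
turn frac 5e-05 rows 0.0 | shift frac [ 0.0582 -0.0005  0.0081] rows@max 0.29
```

View pics/w12.png

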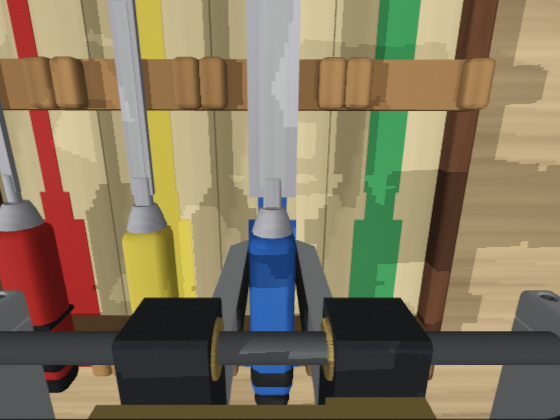

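Call:
drive_tool([
  [[0,0,0.005,0],[0.018,0,0,0],[0.014,0,0,0],[0.01,0,0,0],[0.006,0,0,0],[0,0,0,0],[0,0,0,0]],
])

```text
time: 21.65
tool_pos: [0.5201, -0.1679, 0.0428]
ee_rot: [1.817, 1.571, -1.323]
wrist_force: [-3.7, 0.8, 4.8]
width: 0.0254
```

```bash
python3 plan.py .5206 -.168 .0405 0.1
```

```text
t 21.65 pos [ 0.5201 -0.1679  0.0428] psi 0.1 axis tilt [ 1.e-04 -2.e-04 -1.e+00] w 0.0254 F [-3.7  0.8  4.8] q [-0.42  0.17  1.61 -0.    1.36  1.15]
turn frac -1e-05 rows 0.0 | shift frac [ 0.0093  0.0003 -0.0019] rows@max 0.05
```

Seated (+4.8 N). Release and retreat.

Call:
drive_tool([
  [[0,0,0,0],[0,0,0,0],[0,0,0,0],[0,0,0,0],[-0.03,0,0,0],[-0.08,0,0,0],[-0.12,0,0,0],[-0.12,0,0,0],[-0.04,0,0,0],[0,0,0,0]],
], grip=0.5)

```text
time: 22.65
tool_pos: [0.5215, -0.1684, 0.1412]
ee_rot: [2.712, 1.566, -0.428]
wrist_force: [0.7, -0.0, -0.2]
width: 0.0472
```

```bash
python3 - <<'E'
from h import *
s=snap('wrist','w13.png');np.savez('/tmp/w13.npz',**s)
E
python3 placed.py /tmp/w13.npz yellow,.5195,-.093 blue,.5195,-.168; python3 rack.py /tmp/w13.npz;  python3 plan.py .5147 .1153 .137 0.2
```

```text
yellow yaw [-0.43 -0.03 -3.42] y -0.0926 grip x tip/front 0.5191 0.5178 z 0.0606 0.0701 pitch -0.45
blue yaw [-0.22  0.03 -0.14] y -0.1675 grip x tip/front 0.5187 0.5172 z 0.0607 0.07 pitch -0.48
red blade 1246 mid y -0.0182 x 0.5606 0.6739 z 0.0251
red handle 1142 mid y -0.0261 x 0.4578 0.5299 z 0.0251
yellow blade 1182 mid y -0.0964 x 0.56 0.674 z 0.0251
yellow handle 515 mid y -0.1045 x 0.4706 0.5299 z 0.025
blue blade 78 mid y -0.1531 x 0.5786 0.6732 z 0.0252
blue handle 193 mid y -0.1677 x 0.4581 0.5297 z 0.0251
green blade 2547 mid y -0.2426 x 0.56 0.6735 z 0.0251
green handle 2050 mid y -0.2427 x 0.4576 0.53 z 0.025
t 22.7 pos [ 0.5204 -0.168   0.1392] psi 0.1 axis tilt [ 9.e-04 -5.e-04 -1.e+00] w 0.0472 F [ 0.5  0.5 -0.5] q [-0.42  0.1   1.49 -0.    1.55  1.15]
turn frac -0.00029 rows 0.01 | shift frac [ 0.0082 -1.1331  0.0189] rows@max 5.67
```

View pics/w13.png

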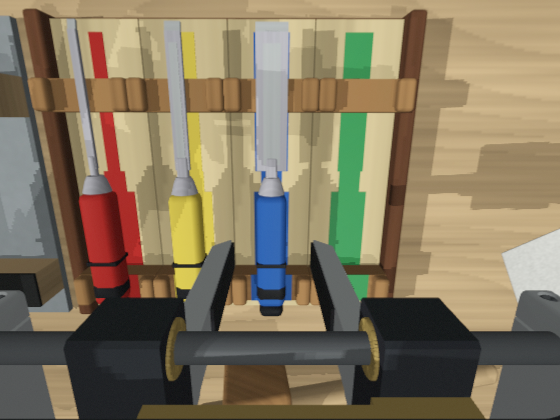

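Blue (column 271) is centred on its outline, with red and yellow undisturbed. Green is next.

Call:
drive_tool([
  [[0,-0.1,0.002,0],[0,-0.18,0.003,0],[0,-0.19,0.003,0],[0,-0.19,0.003,0],[0,-0.19,0.003,0],[0,-0.18,0.003,0],[0,-0.103,0.001,0],[0,0,0,0],[0,0,0,0]],
])

```text
time: 23.6
tool_pos: [0.5141, 0.1153, 0.1369]
ee_rot: [0.35, 1.567, -2.789]
wrist_force: [0.1, -1.0, 0.3]
width: 0.0469
```

```bash
python3 - <<'E'
from h import *
s=snap('wrist','w14.png');np.savez('/tmp/w14.npz',**s)
E
python3 placed.py /tmp/w14.npz green,.515,.116; python3 plan.py .515 .1153 .040 0.2
```

```text
green yaw [ 0.05  0.04 -0.22] y 0.1155 grip x tip/front 0.515 0.5139 z 0.0607 0.07 pitch -0.49
t 23.65 pos [0.5145 0.1146 0.1373] psi 0.08 axis tilt [-0.0029 -0.0012 -1.    ] w 0.0469 F [-0.4  0.5  0.4] q [ 0.11  0.06  1.53 -0.    1.55  1.68]
turn frac -0.00032 rows 0.01 | shift frac [ 0.3893 -0.0034 -0.0033] rows@max 1.95
```

View pics/w14.png

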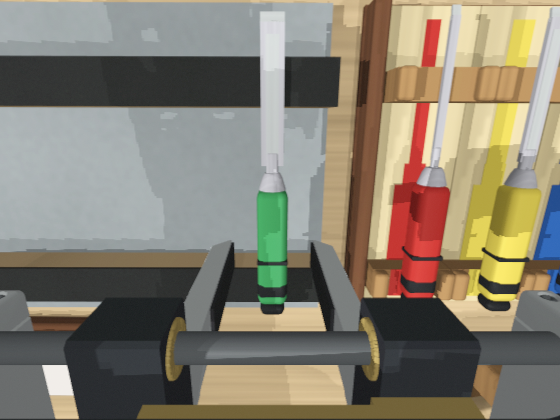

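Green (column 271) is centred between the fingers and parallel.

Call:
drive_tool([
  [[0,-0.002,-0.002,0],[0.08,0,0,0],[0.12,0,0,0],[0.12,0,0,0],[0.052,0,0,0],[0.018,0,0,0],[0,0,0,0]],
])

```text
time: 24.35
tool_pos: [0.516, 0.1153, 0.0416]
ee_rot: [1.017, 1.571, -2.124]
wrist_force: [-0.3, -0.2, 0.4]
width: 0.047
```

Call:
drive_tool([
  [[0,0,0,0],[0,0,0,0],[0,0,0,0],[0,0,0,0],[0,0,0,0],[-0.008,0,0,0],[-0.02,0,0,0],[-0.04,0,0,0],[-0.08,0,0,0],[-0.1,0,0,0],[-0.1,0,0,0],[-0.06,0,0,0],[0,0,0,0],[0,0,0,0]],
], grip=0)

```text
time: 25.75
tool_pos: [0.5154, 0.1159, 0.1429]
ee_rot: [0.138, 1.57, -3.001]
wrist_force: [-0.2, 0.7, -2.0]
width: 0.0262
```

```bash
python3 - <<'E'
from h import *
s=snap('wrist','w15.png');np.savez('/tmp/w15.npz',**s)
E
python3 pitch.py /tmp/w15.npz green; python3 plan.py .5208 -.243 .14 0.1
```

```text
blade n 6365 pitch up deg -0.19 yaw -0.07 blade z at grip rel tcp 0.0189 tip dx 0.1342 y at grip - tcp 0.0004
handle front dx 0.0286 top z rel 0.0282
t 25.8 pos [0.5149 0.1158 0.142 ] psi 0.1 axis tilt [-2.6e-03 -3.0e-04 -1.0e+00] w 0.0262 F [-0.5  0.5 -2.5] q [ 0.11  0.06  1.52 -0.    1.56  1.68]
turn frac -1e-05 rows 0.0 | shift frac [ 0.0085  1.4352 -0.0212] rows@max 7.18
```

View pics/w15.png

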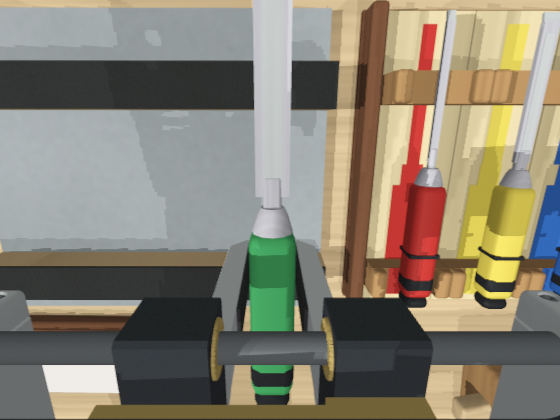

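Call:
drive_tool([
  [[0,0.1,-0.002,0],[0,0.18,-0.003,0],[0,0.18,-0.003,0],[0,0.18,-0.003,0],[0,0.18,-0.003,0],[0,0.18,-0.003,0],[0,0.18,-0.002,0],[0,0.154,-0.002,0],[0,0.1,0,0],[0,0,0,0],[0,0,0,0],[0.08,0,0,0],[0.1,0,0,0],[0.1,0,0,0],[0.06,0,0,0],[0.02,0,0,0],[0,0,0,0],[0,0,0,0]],
])

```text
time: 27.6
tool_pos: [0.5225, -0.2427, 0.0548]
ee_rot: [2.608, 1.569, -0.532]
wrist_force: [-0.2, 0.3, -0.4]
width: 0.0258
```

```bash
python3 - <<'E'
from h import *
s=snap('wrist','w16.png');np.savez('/tmp/w16.npz',**s)
E
python3 pitch.py /tmp/w16.npz green; python3 plan.py .5206 -.2428 .0405 0.1
```

```text
blade n 6346 pitch up deg -0.07 yaw -0.06 blade z at grip rel tcp 0.0175 tip dx 0.1335 y at grip - tcp 0.0005
handle front dx 0.0278 top z rel 0.0269
t 27.65 pos [ 0.5227 -0.243   0.0552] psi 0.11 axis tilt [ 0.0026 -0.0015 -1.    ] w 0.0258 F [ 0.1  0.3 -2.1] q [-0.53  0.22  1.52  0.    1.4   1.04]
turn frac 4e-05 rows 0.0 | shift frac [ 0.0586 -0.0009  0.0084] rows@max 0.3
```

View pics/w16.png

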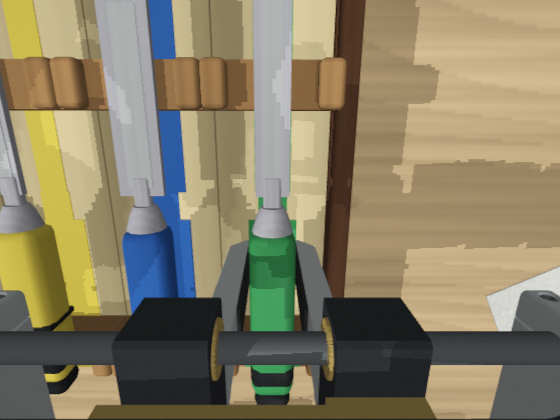

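Green (column 271) hovers centred in its notch, between the ears at columns 227 and 320. I'll lower it.

Call:
drive_tool([
  [[0,0,0.005,0],[0.018,0,0,0],[0.014,0,0,0],[0.01,0,0,0],[0.006,0,0,0],[0,0,0,0],[0,0,0,0]],
])

```text
time: 28.35
tool_pos: [0.5202, -0.2426, 0.0428]
ee_rot: [1.678, 1.571, -1.462]
wrist_force: [-3.3, 1.2, 4.8]
width: 0.026
```

```bash
python3 plan.py .5206 -.2428 .0405 0.1
```

```text
t 28.35 pos [ 0.5202 -0.2426  0.0428] psi 0.1 axis tilt [ 0.e+00 -2.e-04 -1.e+00] w 0.026 F [-3.3  1.2  4.8] q [-0.54  0.23  1.54 -0.    1.37  1.03]
turn frac -1e-05 rows 0.0 | shift frac [ 0.009   0.0006 -0.0015] rows@max 0.05
```

Seated (+4.8 N). Release and retreat.

Call:
drive_tool([
  [[0,0,0,0],[0,0,0,0],[0,0,0,0],[0,0,0,0],[-0.03,0,0,0],[-0.08,0,0,0],[-0.12,0,0,0],[-0.12,0,0,0],[-0.12,0,0,0],[-0.12,0,0,0],[-0.06,0,0,0],[0,0,0,0],[0,0,0,0]],
], grip=0.5)

```text
time: 29.65
tool_pos: [0.52, -0.2424, 0.203]
ee_rot: [-0.479, 1.57, 2.664]
wrist_force: [-0.6, -1.2, -1.3]
width: 0.0473
```

```bash
python3 - <<'E'
from h import *
for n in ['wrist','scene','top']:
    s=snap(n,n+'17.png');np.savez('/tmp/'+n+'17.npz',**s)
E
for n in wrist top; do echo $n; python3 placed.py /tmp/${n}17.npz red,.519,-.018 yellow,.519,-.093 blue,.519,-.168 green,.519,-.243; python3 rack.py /tmp/${n}17.npz | grep green; done; python3 plan.py .4 -.2 .25 0
python3 - <<'E'
import cv2,numpy as np
a=np.hstack([cv2.imread('pics/%s17.png'%n) for n in ['scene','wrist']]);cv2.imwrite('pics/f17.png',cv2.resize(a,(800,300)))
E
```

```text
wrist
red yaw [0.7  0.34 0.44] y -0.019 grip x tip/front 0.5199 0.5189 z 0.0604 0.0698 pitch -0.4
yellow yaw [ 0.26 -0.07  0.  ] y -0.0935 grip x tip/front 0.5192 0.5176 z 0.0607 0.07 pitch -0.5
blue yaw [-0.39 -0.1  -3.33] y -0.1674 grip x tip/front 0.5188 0.5175 z 0.0607 0.07 pitch -0.46
green yaw [-0.33 -0.29 -1.39] y -0.2419 grip x tip/front 0.5186 0.5176 z 0.0607 0.0699 pitch -0.44
green blade 142 mid y -0.2428 x 0.5612 0.6739 z 0.025
green handle 177 mid y -0.243 x 0.4576 0.5291 z 0.025
top
red yaw [0.07 0.31 0.24] y -0.0173 grip x tip/front 0.5192 0.517 z 0.0577 0.0675 pitch -0.59
yellow yaw [-0.31  0.28  0.08] y -0.0918 grip x tip/front 0.5185 0.5158 z 0.0582 0.0673 pitch -0.67
blue yaw [-0.54  0.57 -0.16] y -0.1658 grip x tip/front 0.5187 0.515 z 0.0579 0.0674 pitch -0.6
green yaw [ -7.46 -42.4  -16.39] y -0.2359 grip x tip/front 0.4896 0.5165 z 0.0573 0.0666 pitch -5.13
green blade 160 mid y -0.235 x 0.5602 0.6738 z 0.0225
green handle 79 mid y -0.2314 x 0.4927 0.5287 z 0.0224
t 29.8 pos [ 0.5195 -0.2421  0.2015] psi 0.1 axis tilt [-0.0036  0.0021 -1.    ] w 0.0473 F [-0.   0.1 -0.6] q [-0.53  0.14  1.32 -0.    1.69  1.03]
turn frac 0.00027 rows 0.01 | shift frac [-0.1917 -0.1688  0.4786] rows@max 2.71
```

View pics/f17.png

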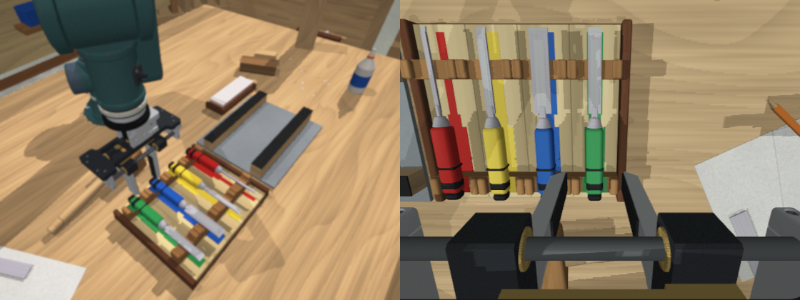

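View pics/top17.png

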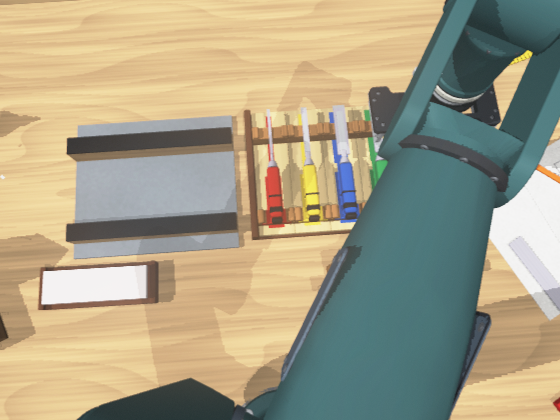

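All four are in the rack. The arm hides green and the mallet from the top camera, so I'll move it aside for a clear last check.

Call:
drive_tool([
  [[0,-0.12,0,0],[0,-0.18,0,0],[0,-0.18,0,0],[0,-0.18,0,0],[0,-0.18,0,0],[0,-0.18,0,0],[0,-0.18,0,0],[0,-0.18,0,0],[0,-0.18,0,0],[0,-0.18,0,0],[0,-0.12,0,0],[0,0,0,0],[0,0,0,0]],
])

```text
time: 31.1
tool_pos: [0.5189, 0.2224, 0.2024]
ee_rot: [0.589, 1.568, -2.549]
wrist_force: [1.0, -0.8, -0.1]
width: 0.0468
```

```bash
python3 - <<'E'
from h import *
s=snap('top','top18.png');np.savez('/tmp/top18.npz',**s)
a=dict(np.load('/tmp/top0.npz'))['pixels'].astype(int);d=abs(a-s['pixels'].astype(int)).max(-1)
print('stone diff',(d[255:312,35:160]>30).mean(),'mallet diff',(d[255:320,315:490]>30).mean())
E
python3 placed.py /tmp/top18.npz red,.519,-.018 yellow,.519,-.093 blue,.519,-.168 green,.519,-.243; python3 plan.py .5 .2 .2 0
```

```text
stone diff 0.9706666666666667 mallet diff 0.5852307692307692
red yaw [ 0.08  0.33 -0.15] y -0.0174 grip x tip/front 0.5194 0.5167 z 0.0575 0.0674 pitch -0.95
yellow yaw [-0.22  0.3   0.  ] y -0.092 grip x tip/front 0.5191 0.5158 z 0.058 0.0673 pitch -0.32
blue yaw [-0.53  0.48 -0.43] y -0.1659 grip x tip/front 0.5189 0.5144 z 0.058 0.0672 pitch -0.44
green yaw [-0.35 -0.13 -0.05] y -0.2406 grip x tip/front 0.5181 0.5142 z 0.0577 0.0671 pitch -0.3
t 31.15 pos [0.5192 0.2216 0.2028] psi 0.09 axis tilt [-0.0019 -0.0015 -1.    ] w 0.0468 F [-0.3 -0.5 -0. ] q [ 0.3   0.12  1.34 -0.    1.68  1.87]
turn frac 0.00024 rows 0.01 | shift frac [0.0114 0.0864 0.0767] rows@max 0.58
```

View pics/top18.png

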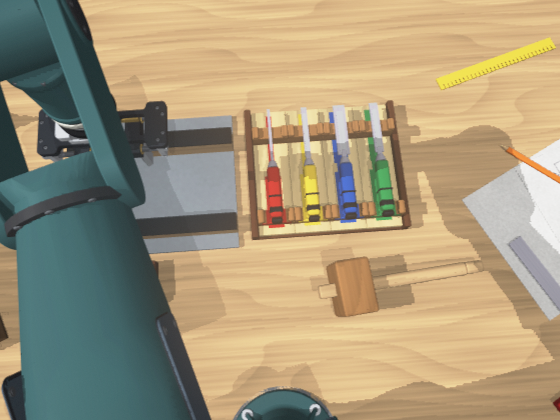

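The top view shows all four chisels in order and inside their outlines, and the mallet is unmoved (head at columns 330–378). The stone was unmoved in the previous view. Handing in.

```bash
python3 -c "
from bench import robot
print(robot.close_job())"
```

```text
the job is handed in; nothing more can be done
None
```

I put all four chisels back in the rack in order: red, yellow, blue, green. I lowered each until the wrist force showed light contact (about 4–5 N) before letting go. The job was handed in at about 31 s of the 88 s allowed.

**Position:** both cameras put each chisel within about 1 mm sideways of its outline. Going by the blade tips, they are also within about 1 mm lengthwise. The handle-front check disagreed, reading 1–5 mm further back, which I put down to the colour mask stopping short of the handle's true front edge.

**Straight and level:** nearly all yaw readings from the last pictures were within about 0.7°. The exceptions came from handles partly hidden or seen at an angle, and green in one blocked top view. The clear top view afterwards gave green −0.35°. Pitch read −0.3° to −0.95°, and the blade and handle heights match a fully seated chisel.

**Stone and mallet:** both look unmoved by eye, the stone in the second-to-last top view and the mallet in the last. An automatic before/after image comparison was no use, because the arm and its shadows covered those areas.

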